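# Make up two bush-reaming job trays

## Task

Make up the two grey job trays from the parts on the bench: the large tray gets the long reamer, the flanged bush and the black domed dust cap; the small tray gets the short reamer and the tall plain bush. Press each reamer down sideways until it snaps home in its tray's pair of spring clips, and stand each other part upright (cap dome up, flange down), one to an empty compartment on the floor of its tray. The short wide bush is not wanted: leave it where it is.

Things in the scene. Friction and masses are not known exactly. Their poses are not given: they have to be found in the camera images.
- tray_large: Large grey tray, fixed, 160 (x) x 230 (y) mm; floor 4 thick, rim 14 high. Origin: centre of underside. Two spring clips at x -42, y -71 and +71, lips 52 high, mouth 27 wide: pressed with 5 to 15 N (more off-centre) a 12 mm shank snaps in, lying along y, axis at x -42, 32 above underside. Ribs 12 high at x -4 and y 0 part off two empty compartments 78 (x) x 109 (y), centres x 37, y -56.5 and +56.5.
- tray_small: Small grey tray, fixed, 160 (x) x 170 (y) mm, heights, rib at x -4 and clips as in the large one. Origin: centre of underside. Clips at x -42, y -52 and +52, seated axis 32 above underside. A rib at y 12 leaves an empty compartment 78 (x) x 91 (y), centre x 37, y -35.5; the other, at y 55, holds a fixed white carton 60 x 42, top 22 above underside.
- reamer_long: Long steel adjustable reamer, 190 mm, 0.3 kg, lying on the bench. Origin: on its axis at mid-length (centre of mass); x along it, either way round will do. Grip the bladed middle, 70 long, 20 diameter; then at each side a hexagon nut 12 long, 24 across flats, on which it lies (axis 12 above the bench), and a plain 12 mm shank for the clips.
- reamer_short: Short steel adjustable reamer, 144 mm, 0.16 kg, lying on the bench. Origin: on its axis at mid-length (centre of mass); x along it, either way round will do. Grip the bladed middle, 50 long, 16 diameter; then at each side a hexagon nut 10 long, 20 across flats, on which it lies (axis 10 above the bench), and a plain 12 mm shank for the clips.
- bush_flanged: Bronze flanged bush (sleeve with a collar at its foot), standing on the flange: sleeve 38 mm outside, 28 mm bore, 50 mm high in all; flange 52 mm in diameter, 6 mm thick. About 0.25 kg. Origin: centre of its underside; z up.
- dust_cap: Black domed hub dust cap, standing dome up, closed on top: skirt 50 mm in diameter and straight from 6 to 32 mm height, rim bead 54 mm in diameter and 4 mm high at the foot, 43 mm high in all. About 0.09 kg. Origin: centre of its underside; z up.
- bush_tall: Bronze plain bush, tall and slim, standing on end: 36 mm outside, 26 mm bore, 58 mm high, about 0.24 kg. Origin: centre of its underside; z up.
- bush_wide: Bronze plain bush, short and wide, standing on end: 58 mm outside, 46 mm bore, 26 mm high. Not wanted in either kit. Origin: centre of its underside; z up.
Things that resemble listed ones, but are neither listed nor needed, are in the scene too. Leave any brown look-alike of the reamer_short alone.

How it is judged:
At the end, for the whole second after the job is handed in: Each reamer is seated in its tray's clips (height within 3 mm, across 8 mm, 0.08 rad, lengthwise 20 mm long / 14 mm short); flanged bush and cap upright on the large tray's floor, one per compartment, tall bush likewise in the small tray; all at rest; short wide bush within 30 mm of its start (x of reamer_long in the frame of tray_large between -0.05 and -0.034 m and y of reamer_long in the frame of tray_large between -0.02 and 0.02 m and z of reamer_long in the frame of tray_large between 0.029 and 0.0345 m and angle between the x axis of reamer_long and the y axis of tray_large, either way round below 0.08 rad and x of reamer_short in the frame of tray_small between -0.05 and -0.034 m and y of reamer_short in the frame of tray_small between -0.014 and 0.014 m and z of reamer_short in the frame of tray_small between 0.029 and 0.0345 m and angle between the x axis of reamer_short and the y axis of tray_small, either way round below 0.08 rad and (((x of bush_flanged in the frame of tray_large between 0.02 and 0.054 m and y of bush_flanged in the frame of tray_large between 0.024 and 0.088 m and z of bush_flanged in the frame of tray_large between 0.0015 and 0.0075 m and angle between bush_flanged's own z axis and vertical below 0.1 rad) and (x of dust_cap in the frame of tray_large between 0.02 and 0.054 m and y of dust_cap in the frame of tray_large between -0.088 and -0.024 m and z of dust_cap in the frame of tray_large between 0.0015 and 0.0075 m and angle between dust_cap's own z axis and vertical below 0.1 rad)) or ((x of bush_flanged in the frame of tray_large between 0.02 and 0.054 m and y of bush_flanged in the frame of tray_large between -0.088 and -0.024 m and z of bush_flanged in the frame of tray_large between 0.0015 and 0.0075 m and angle between bush_flanged's own z axis and vertical below 0.1 rad) and (x of dust_cap in the frame of tray_large between 0.02 and 0.054 m and y of dust_cap in the frame of tray_large between 0.024 and 0.088 m and z of dust_cap in the frame of tray_large between 0.0015 and 0.0075 m and angle between dust_cap's own z axis and vertical below 0.1 rad))) and x of bush_tall in the frame of tray_small between 0.013 and 0.061 m and y of bush_tall in the frame of tray_small between -0.066 and -0.005 m and z of bush_tall in the frame of tray_small between 0.0015 and 0.0075 m and angle between bush_tall's own z axis and vertical below 0.1 rad and linear speed of each of reamer_long, reamer_short, bush_flanged, dust_cap, bush_tall below 0.02 m/s and distance of bush_wide from where it was at the start of the episode below 0.03 m); the robot touches nothing.
It fails at once if the short wide bush was moved or tipped, though it was to be left alone (distance of bush_wide from where it was at the start of the episode above 0.03 m or angle between bush_wide's own z axis and vertical above 0.5 rad).
It also fails if it takes over 128 s, if anything falls off the work surface, if the arm or the gripper's body presses on something with over 40 N, if the wrist force passes 120 N, or if a joint passes its speed limit or range.

## Robot

A 6-joint arm with a two-finger parallel gripper is mounted at the origin on the work surface. World frame = base frame: x ahead of the robot, y to its left, z up, the work surface at z = 0. Lengths are in m, angles in rad, forces in N, time in s.
With the tool pointing down it reaches from about 0.375 to 0.9 m from the base axis. Payload 3.1 kg.
Tool frame: the origin (TCP) lies at the very end of the fingers, on their centre line; the grasp point (between the pads) lies 19 mm behind it; z points along the fingers, y is the line along which they close (so a half turn about z gives the same grasp; the last joint's range is limited). The gripper opens to 85 mm and grips with 20 to 120 N. Pads are 22 mm wide; open, the fingers measure 114 mm over their backs; the gripper's body (76 mm by 85 mm) begins 54 mm behind the grasp point. The pads swing forward as they close: fully open they stand 13 mm farther back than shut.
Start: joints at [1.079, 0.527, 1.433, -0, 1.181, -0.178], TCP at [0.192, 0.595, 0.231] pointing down, gripper open.
Joint ranges: [-3.08, 3.08], [-0.75, 2.2], [0.22, 2.44], [-1.43, 4.57], [0, 2.65], [-2.85, 2.85]. Speed limits (rad/s): [2.79, 2.79, 3.14, 3.14, 3.14, 3.14].

## Interface

Orientations are given as a unit quaternion [x, y, z, w].
In Python, from station import manip gives the robot as it stands.
- The arm moves only by the shell command python3 -m handwheel 'ROWS' [FORCE]. ROWS is JSON, a list of rows, each a list of 7 numbers: the shift along the world's x, y, z in mm, then the turn, a rotation vector about the world's x, y, z in degrees, then the opening, from 0 (shut) to 1 (fully open). A call has exactly 10 rows; each row shifts and turns the commanded pose from where the row before left it; what a row does not reach is not made up. A row lasts 1/8 s, in which the tool goes at most 62.5 mm and 10.7 degrees, less where a joint would pass 70% of its speed; a pose out of reach is approached as far as the arm can. A call is refused whole if a number of a shift passes 62.5 or a number of a turn 10.7, either way. A call with a gripper value outside its range is refused whole. The fingers move at their own pace and stop on an object; FORCE is the grip in N (left out, the last holds). Time passes only in rows, so rows that do not move let the fingers close, or fill a call up. It gives the time, the measured TCP pose, the force, the opening and the grip force at its end, in the units of the state.
- manip.sense(): the state, without advancing time (a new reading comes with each control period).
- manip.snapshot(name): name is "side" or "top"; returns the picture (384x512x3 uint8, red, green, blue); there is no depth.
- manip.get_calibration(name): a dict with "K" (3x3 intrinsics, pixels), "rvec" (rotation vector, rad) and "tvec" (3), from world to camera coordinates, as OpenCV has them. Camera axes: x right, y down, z forward; pixel columns grow to the right and rows downward; lengths in m; the calibration is good to about 2 mm. A picture is of the moment at which its call begins. get_calibration takes no time and is no camera call.
- manip.sign_off(): hands the job in; it is judged then, once.
The state is a dict: "t": time; "q": joint angles; "qd": joint speeds; "tau": joint torques, N m; "tcp_pos": TCP position; "tool_rot": TCP orientation; "force": force on the tool from outside, world axes, zero at the start; "ft_torque": the same for the moment, N m; "finger_gap": opening from 0.0 (shut) to 1.0 (fully open); "gripper_force": force on a finger pad.
Only numpy, scipy, OpenCV 4.12 (cv2) and the standard library are available. Lean on these libraries where they do the work, as an engineer would, in place of code of your own. Each camera call takes 0.05 s, during which the arm holds its last target. There are 200 camera calls.

## Working session

There is one attempt and no reset: what is moved stays moved. The work goes in short steps, Python scripts to look and compute and a shell command to move; the robot and the scene stay as the last step left them, time stands still between calls to the robot, and variables do not carry over. Pictures are saved under pics/ and viewed, at most 14 in all, crops included, and the job is handed in when it is done.

```bash
ls; mkdir -p pics
cat > h.py <<'E'
import numpy as np, cv2
from station import manip
def cal(n):
    c=manip.get_calibration(n); return np.array(c["K"]),np.array(c["rvec"],float).ravel(),np.array(c["tvec"],float).ravel()
def ray(n,uv,z):
    K,r,t=cal(n); R=cv2.Rodrigues(r)[0]; C=-R.T@t
    uv=np.atleast_2d(np.array(uv,float)); d=(np.c_[uv,np.ones(len(uv))]@np.linalg.inv(K).T)@R
    return C+d*((z-C[2])/d[:,2])[:,None]
def proj(n,P):
    K,r,t=cal(n); return cv2.projectPoints(np.atleast_2d(np.array(P,float)),r,t,K,None)[0].reshape(-1,2)
def snap(n,f,s=1,crop=None):
    im=manip.snapshot(n); np.save('pics/'+n+'.npy',im); o=im[:,:,::-1]
    if crop: o=o[crop[1]:crop[3],crop[0]:crop[2]]
    if s!=1: o=cv2.resize(o,None,fx=s,fy=s,interpolation=cv2.INTER_CUBIC)
    cv2.imwrite('pics/'+f,o); return im
E
python3 - <<'E'
from h import *
for n in("top","side"):
    snap(n,n+'0.png',1.56); K,r,t=cal(n); R=cv2.Rodrigues(r)[0]; print(n,K.round(1).tolist(),(-R.T@t).round(3),R.round(2).tolist())
print(manip.sense())
E
```

```text
pics
top [[441.5, 0.0, 257.5], [0.0, 441.5, 197.8], [0.0, 0.0, 1.0]] [ 0.295 -0.075  1.294] [[-0.01, -1.0, -0.01], [-0.99, 0.01, -0.12], [0.12, 0.01, -0.99]]
side [[406.0, 0.0, 259.5], [0.0, 406.0, 194.1], [0.0, 0.0, 1.0]] [ 0.108 -0.772  0.889] [[0.91, -0.41, 0.0], [-0.29, -0.66, -0.7], [0.29, 0.63, -0.72]]
{'t': 0.1, 'q': array([ 1.07948957e+00,  5.28403695e-01,  1.43378233e+00,  3.37993265e-06,
        1.18138908e+00, -1.78496541e-01]), 'qd': array([ 0.00042001, -0.00094602, -0.00280527,  0.00106925, -0.00278924,
        0.00084044]), 'tau': array([-1.27613712e-03, -4.43309748e+01, -1.78585947e+01, -2.56593521e-04,
        3.93071488e-03,  1.02478427e-05]), 'tcp_pos': array([0.19199335, 0.59410246, 0.23041013]), 'tool_rot': array([ 1.55768766e-01,  9.87793050e-01, -9.35641979e-04, -3.27268299e-04]), 'force': array([ 0.17899263, -0.01049504,  0.09400354]), 'ft_torque': array([0.03570518, 0.02572228, 0.00659038]), 'gripper_force': 0.0, 'finger_gap': 1.0030398984032147}
```

View pics/top0.png

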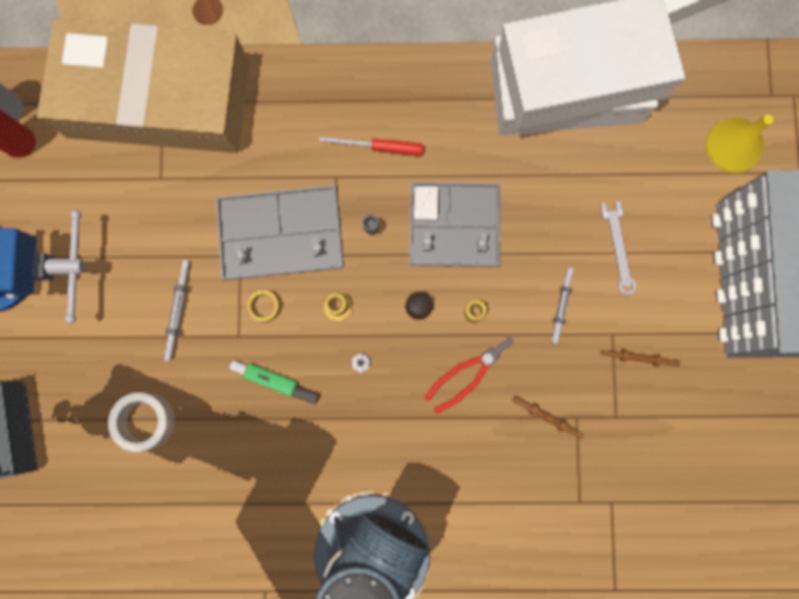

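View pics/side0.png

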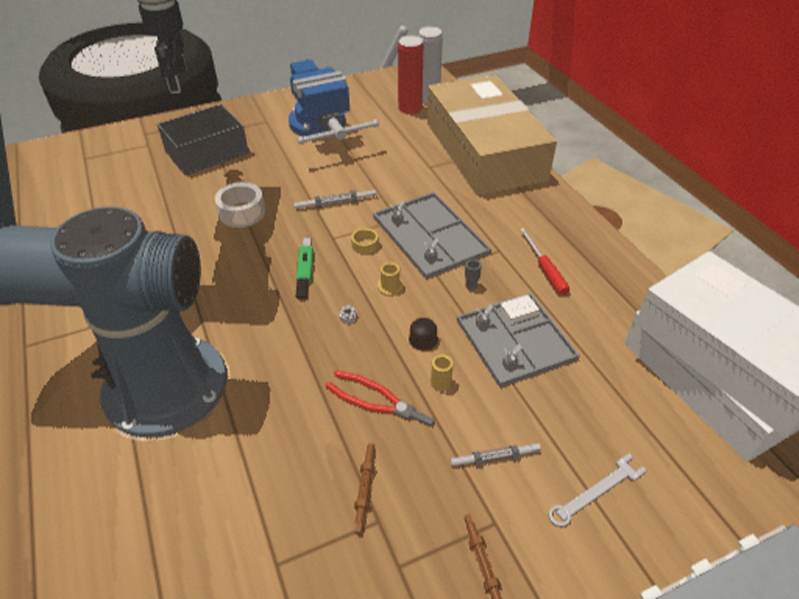

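Top view (shown at 1.56×): large tray about (280,232), small tray (455,225), wide bush (263,306), flanged bush (337,305), cap (419,305), tall bush (476,310), long reamer (177,310), short reamer (563,305). A dark socket stands between the trays at (372,224), and the brown look-alikes are at lower right.

Run:
```python
from h import *
im=np.load('pics/top.npy'); hsv=cv2.cvtColor(im,cv2.COLOR_RGB2HSV); S=hsv[...,1].astype(int);V=hsv[...,2].astype(int);H=hsv[...,0]
for (u,v) in [(280,205),(180,300),(177,310),(419,300),(476,303),(337,298),(563,320),(300,300)]:
    print((u,v),hsv[int(v/1.56),int(u/1.56)])
def blobs(m,name,x0=0,x1=512,y0=100,y1=250,amin=40,k=1):
    m=m.astype(np.uint8); z=np.zeros_like(m); z[y0:y1,x0:x1]=m[y0:y1,x0:x1]
    if k>1: z=cv2.morphologyEx(z,cv2.MORPH_CLOSE,np.ones((k,k)))
    for c in cv2.findContours(z,cv2.RETR_EXTERNAL,cv2.CHAIN_APPROX_NONE)[0]:
        a=cv2.contourArea(c)
        if a>amin:
            r=cv2.minAreaRect(c); print(name,'area',a,'c',np.round(r[0],1),'wh',np.round(r[1],1),'ang',round(r[2],1),'bb',cv2.boundingRect(c))
blobs(S<70,'grey',90,400,110,240,k=3)
blobs((H>=18)&(H<35)&(S>140),'yellow',130,340,180,220,20)
blobs(V<60,'dark',130,340,120,220,20)
```

```text
(280, 205) [ 11  14 149]
(180, 300) [  6  17 148]
(177, 310) [  4  11 164]
(419, 300) [ 6 50 77]
(476, 303) [ 20 155 189]
(337, 298) [ 20 146 161]
(563, 320) [  9  15 121]
(300, 300) [ 16 123 190]
grey area 58.5 c [152.  234.9] wh [10.8  6.9] ang 21.8 bb (147, 231, 11, 9)
grey area 99.5 c [230.5 232.5] wh [11. 11.] ang 90.0 bb (225, 227, 12, 12)
grey area 105.5 c [318. 224.] wh [ 8.5 22.6] ang 45.0 bb (309, 217, 19, 17)
grey area 104.0 c [267.5 195. ] wh [12. 11.] ang 90.0 bb (262, 189, 12, 13)
grey area 192.5 c [360.4 195.6] wh [ 6.1 50. ] ang 13.4 bb (354, 171, 14, 50)
grey area 326.0 c [112.9 199. ] wh [ 7.4 65.5] ang 10.1 bb (105, 167, 16, 65)
grey area 81.0 c [237.  143.5] wh [11. 10.] ang 90.0 bb (232, 138, 11, 12)
grey area 296.5 c [396.6 157.7] wh [58.4 13.5] ang 78.7 bb (385, 129, 15, 59)
grey area 4027.0 c [178.4 148.8] wh [53.3 78.6] ang 84.3 bb (139, 119, 81, 61)
grey area 2970.5 c [291.  143.5] wh [53. 58.] ang 90.0 bb (262, 117, 59, 54)
yellow area 131.5 c [304.5 198.5] wh [13. 13.] ang 0.0 bb (298, 192, 14, 14)
yellow area 208.5 c [216. 196.] wh [16. 16.] ang 90.0 bb (208, 188, 17, 17)
yellow area 285.0 c [168.5 195.5] wh [19. 19.] ang 90.0 bb (159, 186, 20, 20)
```

Run:
```python
from h import *
for n,c in(("top",(90,110,390,240)),):
    im=np.load('pics/top.npy')[c[1]:c[3],c[0]:c[2],::-1]
    cv2.imwrite('pics/topc.png',cv2.resize(im,None,fx=2.66,fy=2.66,interpolation=cv2.INTER_CUBIC))
```

```text
(no output)
```

View pics/topc.png

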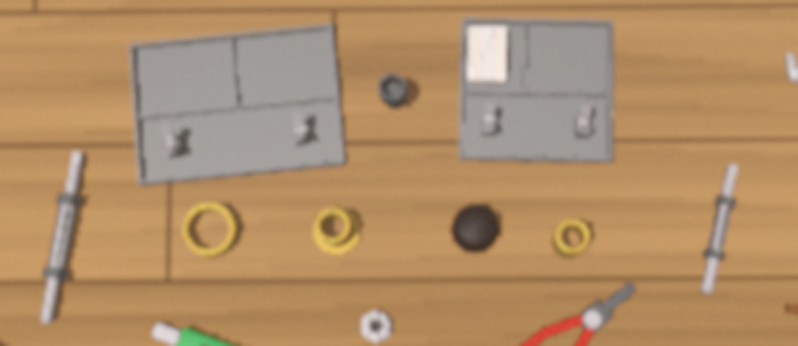

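Crop (2.66×, offset (90,110)): large-tray clips at (177,140) and (306,128), small-tray clips at (491,120) and (585,120). Ring centres are flanged (333,226), cap (475,228), tall (573,236).

```bash
cat > loc.py <<'E'
from h import *
im=np.load('pics/top.npy'); hsv=cv2.cvtColor(im,cv2.COLOR_RGB2HSV); S=hsv[...,1].astype(int);V=hsv[...,2].astype(int)
def cont(m,x0,y0,x1,y1,k=3):
    z=np.zeros(m.shape,np.uint8); z[y0:y1,x0:x1]=m[y0:y1,x0:x1]; z=cv2.morphologyEx(z,cv2.MORPH_CLOSE,np.ones((k,k)))
    return max(cv2.findContours(z,cv2.RETR_EXTERNAL,cv2.CHAIN_APPROX_NONE)[0],key=cv2.contourArea)
mm=lambda p:(np.array(p)*1000).round(1)
if __name__=="__main__":
    for n,b,zz in(("L",(132,112,226,188),.012),("S",(255,112,328,175),.012)):
        bx=cv2.boxPoints(cv2.minAreaRect(cont(S<70,*b))); w=ray("top",bx,zz)[:,:2]
        e=[w[(i+1)%4]-w[i] for i in range(4)]; e.sort(key=lambda v:-abs(v[1])); y=e[0]*np.sign(e[0][1])
        print(n,mm(w.mean(0)),'sides',[round(1000*np.linalg.norm(v)) for v in e],'yaw',np.degrees(np.arctan2(-y[0],y[1])))
    for n,b,zz in(("reamL",(95,160,128,240),.012),("reamS",(345,165,375,225),.010)):
        z=np.zeros(S.shape,bool); z[b[1]:b[3],b[0]:b[2]]=(S<75)[b[1]:b[3],b[0]:b[2]]; p=np.argwhere(z)[:,::-1]
        w=ray("top",p,zz)[:,:2]; c=w.mean(0); v=np.linalg.svd(w-c)[2][0]; v*=np.sign(v[0]); s=(w-c)@v
        print(n,mm(c+v*(s.max()+s.min())/2),'len',mm(np.ptp(s)),'yaw',np.degrees(np.arctan2(v[1],v[0])))
    for n,uv,zz in(("flanged",(333,226.5),.05),("tall",(573,236),.058),("wide",(210,228),.026),("socket",(394,90),.03),("clipL+",(177,140),.05),("clipL-",(306,128),.05),("clipS+",(491,120),.05),("clipS-",(585,120),.05)):
        print(n,mm(ray("top",(np.array(uv)+.5)/2.66+[90,110]-.5,zz)[0]))
    r=cv2.minAreaRect(cont((V<110)&(S<150),255,180,282,210)); print("cap",r,mm(ray("top",r[0],.025)[0]))
    for n,P in(("flanged",None),):pass
    im=np.load('pics/side.npy'); cv2.imwrite('pics/sc.png',cv2.resize(im[110:320,180:380,::-1],None,fx=2.8,fy=2.8,interpolation=cv2.INTER_CUBIC))
E
python3 loc.py
```

```text
L [596.5 175. ] sides [235, 232, 162, 162] yaw 5.348400965482007
S [ 609.6 -159.4] sides [173, 171, 160, 161] yaw -0.5310225317520706
reamL [448.9 365.3] len 194.1 yaw -8.831083610744793
reamS [ 453.  -359.1] len 147.9 yaw -13.576448658395401
flanged [452.4  61.4  50. ]
tall [ 439.5 -193.8   58. ]
wide [454.7 198.3  26. ]
socket [605.9  -2.7  30. ]
clipL+ [547.7 230.7  50. ]
clipL- [559.8  91.2  50. ]
clipS+ [ 567.  -108.5   50. ]
clipS- [ 566.2 -209.8   50. ]
cap ((268.5, 195.0), (16.0, 17.0), 90.0) [454.  -91.3  25. ]
```

View pics/sc.png

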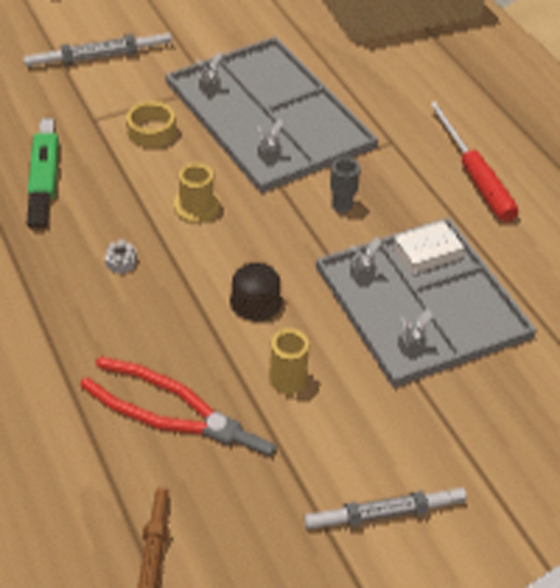

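Side crop (2.8×, offset (180,110)): ring tops are flanged (197,172), tall (290,342); cap is about (256,290). Large-tray corners are (168,76), (276,40), (377,143), (263,188); small-tray corners are (318,264), (446,222), (534,332), (396,385). I'll cross-check these against the top view.

Run:
```python
from loc import *
f=lambda l:(np.array(l)+.5)/2.8+[180,110]-.5
for n,l,z in(("L",[(168,76),(276,40),(377,143),(263,188)],.013),("S",[(318,264),(446,222),(534,332),(396,385)],.013),("fl",[(197,172)],.05),("tall",[(290,342)],.058),("cap",[(256,290)],.022),("socket",[(345,162)],.05),("reamL",[(27,61),(171,40)],.012),("reamS",[(309,521),(465,495)],.010)):
    w=ray("side",f(l),z)[:,:2]; print(n,mm(w).tolist(),mm(w.mean(0)))
```

```text
L [[509.2, 282.0], [664.6, 294.4], [683.8, 65.9], [529.5, 51.6]] [596.8 173.5]
S [[532.1, -76.3], [687.8, -78.1], [685.2, -245.6], [527.2, -245.9]] [ 608.1 -161.5]
fl [[457.2, 68.9]] [457.2  68.9]
tall [[440.5, -189.3]] [ 440.5 -189.3]
cap [[453.6, -89.6]] [453.6 -89.6]
socket [[611.8, 17.4]] [611.8  17.4]
reamL [[358.9, 384.1], [541.6, 350.9]] [450.2 367.5]
reamS [[386.1, -339.7], [523.4, -373.3]] [ 454.8 -356.5]
```

```bash
python3 -m handwheel '[[37,-32.5,0,0,0,1.2,1],[37,-32.5,0,0,0,1.2,1],[37,-32.5,-10,0,0,1.2,1],[37,-32.5,-20,0,0,1.2,1],[37,-32.5,-20,0,0,1.2,1],[37,-32.5,-20,0,0,1.2,1],[35,-32.5,-20,0,0,1.2,1],[0,0,-20,0,0,0,1],[0,0,-20,0,0,0,1],[0,0,-20,0,0,0,1]]' 80
```

```text
t: 1.35
tcp_pos: [0.4493, 0.3667, 0.0802]
tool_rot: [0.083, 0.997, -0.0, -0.0]
force: [0.9, 0.0, -1.0]
finger_gap: 0.998
gripper_force: 0.0
```

```bash
python3 -m handwheel '[[0,0,-25,0,0,0,1],[0,0,-25,0,0,0,1],[0,0,-20,0,0,0,1],[0,0,-6,0,0,0,1],[0,0,0,0,0,0,0],[0,0,0,0,0,0,0],[0,0,0,0,0,0,0],[0,0,0,0,0,0,0],[0,0,0,0,0,0,0],[0,0,0,0,0,0,0]]' 80; python3 -c "
from h import *
snap('top','t1.png',4,(75,150,175,250))"
```

```text
t: 2.6
tcp_pos: [0.4496, 0.3673, 0.0063]
tool_rot: [0.083, 0.997, 0.0, 0.001]
force: [-0.3, -0.9, 6.8]
finger_gap: 0.193
gripper_force: 78.2
```

View pics/t1.png

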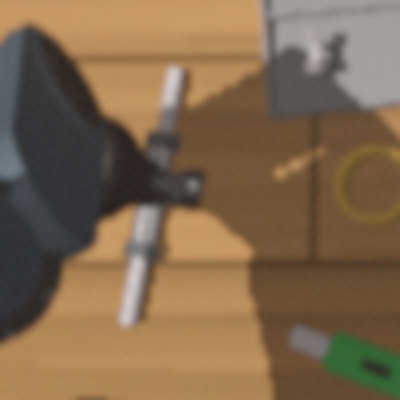

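The fingers straddle the bladed middle at about (175,187) in the crop, between the nuts at (160,142) and (143,248). I'll lift and check from the side.

```bash
python3 -m handwheel '[[0,0,5,0,0,0,0],[0,0,15,0,0,0,0],[0,0,25,0,0,0,0],[0,0,30,0,0,0,0],[0,0,30,0,0,0,0],[0,0,0,0,0,0,0],[0,0,0,0,0,0,0],[0,0,0,0,0,0,0],[0,0,0,0,0,0,0],[0,0,0,0,0,0,0]]' 80; python3 -c "
from h import *
snap('side','s1.png',4,(150,60,300,160))"
```

```text
t: 3.9
tcp_pos: [0.449, 0.367, 0.1096]
tool_rot: [0.083, 0.997, -0.0, -0.001]
force: [0.1, -0.7, -2.4]
finger_gap: 0.198
gripper_force: 78.3
```

View pics/s1.png

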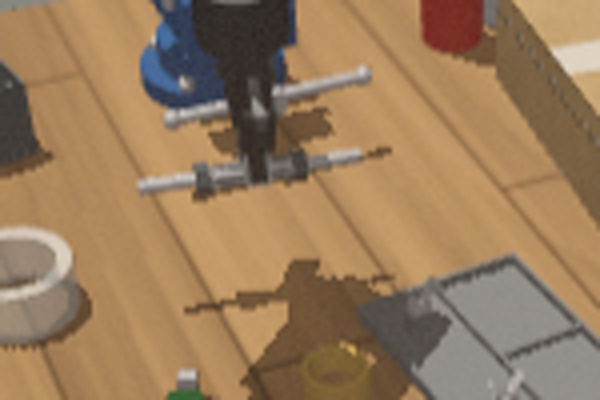

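The reamer is held, with ends at crop (142,187) and (360,155). I'll intersect those rays with its vertical plane to get height and tilt.

```bash
cat >> h.py <<'E'
def vplane(n,uv,p0,yaw):
    """ray x vertical plane through p0 along yaw(deg): returns (s along, z) mm"""
    a=ray(n,uv,0.0); b=ray(n,uv,0.3); d=np.radians(yaw); u=np.array([np.cos(d),np.sin(d)]); nn=np.array([-u[1],u[0]])
    out=[]
    for A,B in zip(a,b):
        k=((np.array(p0)-A[:2])@nn)/((B-A)[:2]@nn); P=A+k*(B-A); out.append([1000*(P[:2]-p0)@u,1000*P[2]])
    return np.round(out,1)
E
python3 - <<'E'
from h import *
uv=(np.array([(142,187),(360,155),(203,180),(298,163)])+.5)/4+[150,60]-.5
print(vplane("side",uv,[.449,.367],-9.5))
E
```

```text
[[-93.1 117.7]
 [ 93.6 118.5]
 [-41.9 116. ]
 [ 39.7 119.3]]
```

```bash
python3 -m handwheel '[[13.2,-24.6,0,0,0,-9.4,0],[13.2,-24.6,0,0,0,-9.4,0],[13.2,-24.6,0,0,0,-9.4,0],[13.2,-24.6,0,0,0,-9.4,0],[13.2,-24.6,0,0,0,-9.4,0],[13.2,-24.6,0,0,0,-9.4,0],[13.2,-24.6,0,0,0,-9.4,0],[13.2,-24.6,0,0,0,-9.4,0],[0,0,-10,0,0,0,0],[0,0,-15,0,0,0,0]]' 80; python3 -c "
from h import *
snap('side','s2.png',4,(200,60,350,210))"
```

```text
t: 5.2
tcp_pos: [0.5546, 0.1706, 0.0847]
tool_rot: [0.673, 0.739, 0.0, -0.0]
force: [-0.2, -0.4, -2.5]
finger_gap: 0.203
gripper_force: 78.4
```

View pics/s2.png

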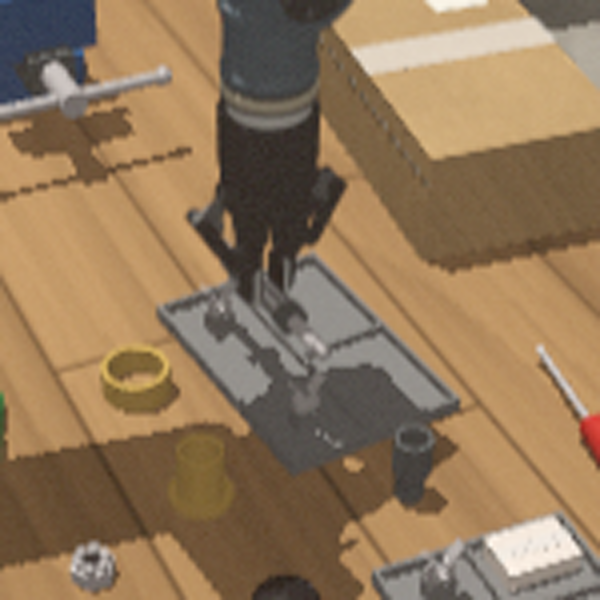

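The reamer is above the clips, which show at crop (218,315) and (303,395); its near end is at (320,352). I'll lower onto the lips with a firmer grip.

```bash
python3 - <<'E'
from h import *
a=np.radians(5.2);R=np.array([[np.cos(a),-np.sin(a)],[np.sin(a),np.cos(a)]])
for y in(71,-71):
  for z in (32,52):
    w=np.r_[np.array([596.5,174])+R@[-42,y],z]/1000; print(y,z,((proj("side",w)[0]+.5-[200,60])*4-.5).round())
E
python3 -m handwheel '[[0,0,-15,0,0,0,0],[0,0,-15,0,0,0,0],[0,0,-6,0,0,0,0],[0,0,-3,0,0,0,0],[0,0,-3,0,0,0,0],[0,0,-3,0,0,0,0],[0,0,-2,0,0,0,0],[0,0,0,0,0,0,0],[0,0,0,0,0,0,0],[0,0,0,0,0,0,0]]' 120
```

```text
71 32 [220. 307.]
71 52 [220. 288.]
-71 32 [306. 403.]
-71 52 [307. 384.]
t: 6.5
tcp_pos: [0.5547, 0.1704, 0.0385]
tool_rot: [0.674, 0.739, -0.0, -0.0]
force: [-2.5, 0.1, -1.1]
finger_gap: 0.188
gripper_force: 118.7
```

```bash
python3 -m handwheel '[[0,0,-2,0,0,0,0],[0,0,-2,0,0,0,0],[0,0,-2,0,0,0,0],[0,0,-2,0,0,0,0],[0,0,-2,0,0,0,0],[0,0,-2,0,0,0,0],[0,0,-1.5,0,0,0,0],[0,0,0,0,0,0,0],[0,0,0,0,0,0,0],[0,0,0,0,0,0,0]]' 120; python3 -c "
from station import manip; print(manip.sense()['force'],manip.sense()['ft_torque'])"
```

```text
t: 7.75
tcp_pos: [0.5548, 0.1703, 0.0263]
tool_rot: [0.674, 0.739, -0.0, 0.0]
force: [-4.8, -0.0, 8.7]
finger_gap: 0.183
gripper_force: 120.0
[-4.79524531 -0.0413328   8.72381289] [-0.21671383  0.95075009 -0.03512696]
```

```bash
python3 -m handwheel '[[0,0,-1.5,0,0,0,0],[0,0,0,0,0,0,0],[0,0,-1.5,0,0,0,0],[0,0,0,0,0,0,0],[0,0,-1.5,0,0,0,0],[0,0,0,0,0,0,0],[0,0,-1.5,0,0,0,0],[0,0,0,0,0,0,0],[0,0,0,0,0,0,0],[0,0,0,0,0,0,0]]' 120; python3 -c "
from station import manip; print(manip.sense()['force'],manip.sense()['ft_torque'])
from h import *
snap('side','s3.png',5,(220,90,320,190))"
```

```text
t: 9.0
tcp_pos: [0.5549, 0.1704, 0.0258]
tool_rot: [0.674, 0.739, 0.0, 0.001]
force: [-14.1, -2.6, 44.9]
finger_gap: 0.181
gripper_force: 124.4
[-14.12513598  -2.57556473  44.88751589] [-0.48843355  2.32953963 -0.01423916]
```

View pics/s3.png

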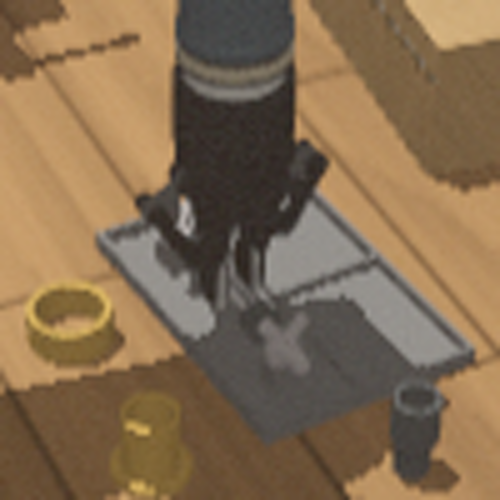

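Stiff at 45 N with the axis 25.8 + 5.7 ≈ 31.5 mm above the bench, so it looks seated. I'll release, rise and look.

```bash
python3 -m handwheel '[[0,0,3,0,0,0,0],[0,0,2.5,0,0,0,0.5],[0,0,0,0,0,0,0.5],[0,0,0,0,0,0,0.5],[0,0,0,0,0,0,0.5],[0,0,20,0,0,0,0.5],[0,0,40,0,0,0,0.5],[0,0,40,0,0,0,1],[-20,-20,20,0,0,0,1],[-40,-40,20,0,0,0,1]]' 60; python3 -c "
from h import *
snap('side','s4.png',5,(220,90,320,190));snap('top','t4.png')"
```

```text
t: 10.3
tcp_pos: [0.4965, 0.1103, 0.1651]
tool_rot: [0.673, 0.74, 0.001, 0.002]
force: [0.8, -1.2, 0.7]
finger_gap: 1.0
gripper_force: 0.0
```

View pics/s4.png

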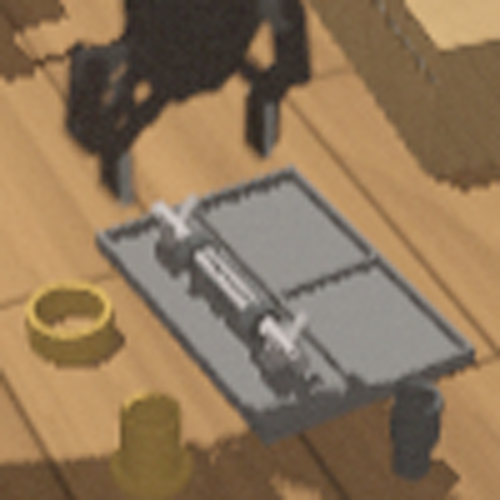

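The reamer lies in both clips, ends at crop (158,205) and (300,347). I'll compute its height and position.

Run:
```python
from h import *
uv=(np.array([(158,206),(300,348),(195,250),(258,318)])+.5)/5+[220,90]-.5
print(vplane("side",uv,[.5547,.1702],95.2))
uv=np.array([(158,206),(300,348)]); uv=(uv+.5)/5+[220,90]-.5; print(ray("side",uv,.032)*1000)
```

```text
[[ 95.6  39. ]
 [-90.4  51.4]
 [ 43.8  36.6]
 [-39.3  38.2]]
[[549.6674406  273.96911391  32.        ]
 [573.40499292  99.82380591  32.        ]]
```

```bash
python3 -m handwheel '[[-5.2,-5.5,0,0,0,10.6,1],[-5.2,-5.5,0,0,0,10.6,1],[-5.2,-5.5,0,0,0,10.6,1],[-5.2,-5.5,0,0,0,10.6,1],[-5.2,-5.5,0,0,0,10.6,1],[-5.2,-5.5,0,0,0,10.6,1],[-5.2,-5.5,0,0,0,10.6,1],[-5.2,-5.5,-20,0,0,10.6,1],[0,0,-20,0,0,0,1],[0,0,-15,0,0,0,1]]' 60; python3 -c "
from h import *
snap('side','s5.png'); snap('top','t5.png')
a=cv2.imread('pics/s5.png')[90:190,200:310]; b=cv2.imread('pics/t5.png')[110:210,130:240]
cv2.imwrite('pics/c5.png',cv2.resize(np.hstack([a,b]),None,fx=3.6,fy=3.6,interpolation=cv2.INTER_CUBIC))"
```

```text
t: 11.65
tcp_pos: [0.4537, 0.0665, 0.1082]
tool_rot: [-0.001, 1.0, 0.0, -0.0]
force: [0.4, 0.2, 0.1]
finger_gap: 1.002
gripper_force: 0.0
```

View pics/c5.png

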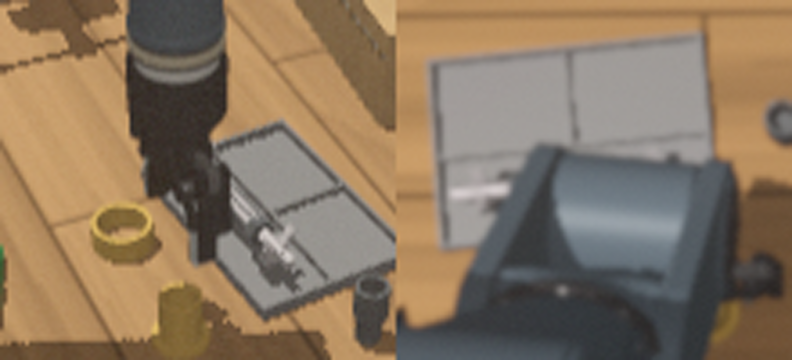

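The arm hides most of the tray from above; the −y shank end sits inside its clip in the side view at (275,240). I'll check it again later and take the flanged bush now.

```bash
python3 -m handwheel '[[1,0,-30,0,0,0,1],[0,0,-30,0,0,0,1],[0,0,-20,0,0,0,1],[0,0,-12,0,0,0,1],[0,0,0,0,0,0,0],[0,0,0,0,0,0,0],[0,0,0,0,0,0,0],[0,0,0,0,0,0,0],[0,0,0,0,0,0,0],[0,0,0,0,0,0,0]]' 40; python3 -m handwheel '[[0,0,10,0,0,0,0],[0,0,20,0,0,0,0],[0,0,30,0,0,0,0],[0,0,30,0,0,0,0],[0,0,0,0,0,0,0],[0,0,0,0,0,0,0],[0,0,0,0,0,0,0],[0,0,0,0,0,0,0],[0,0,0,0,0,0,0],[0,0,0,0,0,0,0]]' 40;  python3 -c "
from h import *
snap('side','s6.png',4,(180,90,330,240))"
```

```text
t: 13.0
tcp_pos: [0.455, 0.0663, 0.0183]
tool_rot: [-0.001, 1.0, -0.0, 0.001]
force: [0.1, 0.6, 5.5]
finger_gap: 0.426
gripper_force: 40.3
t: 14.25
tcp_pos: [0.4542, 0.0664, 0.107]
tool_rot: [-0.001, 1.0, 0.0, -0.0]
force: [-0.9, -0.0, -3.3]
finger_gap: 0.424
gripper_force: 40.6
```

View pics/s6.png

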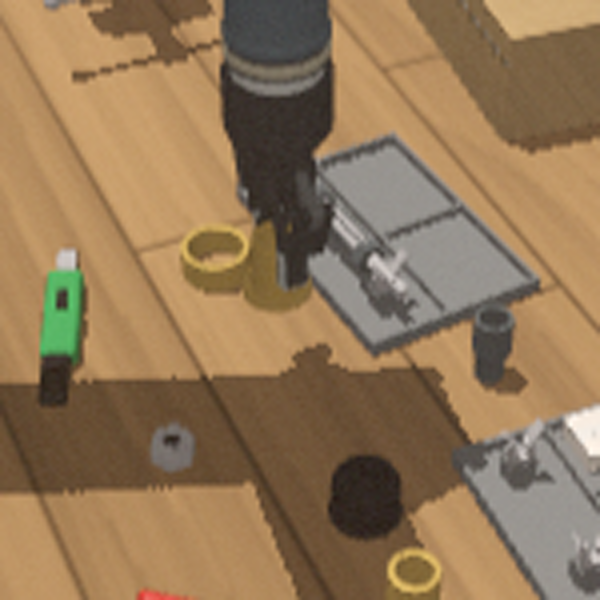

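The bush is held upright at crop (278,265). I'll place it in the +y compartment at (628,234).

```bash
python3 -m handwheel '[[29,27.8,0,0,0,0.9,0],[29,27.8,0,0,0,0.9,0],[29,27.8,0,0,0,0.9,0],[29,27.8,0,0,0,0.9,0],[29,27.8,0,0,0,0.8,0],[29,27.8,0,0,0,0.8,0],[0,0,-25,0,0,0,0],[0,0,-25,0,0,0,0],[0,0,-20,0,0,0,0],[0,0,-8,0,0,0,0]]'; python3 -m handwheel '[[0,0,-3,0,0,0,0],[0,0,-2,0,0,0,0],[0,0,0,0,0,0,0],[0,0,0,0,0,0,0.7],[0,0,0,0,0,0,0.7],[0,0,0,0,0,0,0.7],[0,0,0,0,0,0,0.7],[0,0,0,0,0,0,0.7],[0,0,20,0,0,0,0.7],[0,0,30,0,0,0,0.7]]'
```

```text
t: 15.55
tcp_pos: [0.6272, 0.2329, 0.0275]
tool_rot: [-0.046, 0.999, -0.0, -0.001]
force: [-0.8, 0.6, -2.1]
finger_gap: 0.422
gripper_force: 40.8
t: 16.8
tcp_pos: [0.6278, 0.233, 0.0749]
tool_rot: [-0.046, 0.999, -0.0, -0.001]
force: [-0.2, 0.7, 0.6]
finger_gap: 0.699
gripper_force: 0.0
```

```bash
python3 -m handwheel '[[0,0,45,0,0,0,1],[-21.7,-40.4,0,0,0,-0.65,1],[-21.7,-40.4,0,0,0,-0.65,1],[-21.7,-40.4,0,0,0,-0.65,1],[-21.7,-40.4,0,0,0,-0.65,1],[-21.7,-40.4,0,0,0,-0.65,1],[-21.7,-40.4,0,0,0,-0.65,1],[-21.7,-40.4,0,0,0,-0.65,1],[-21.9,-40.7,0,0,0,-0.65,1],[0,0,-20,0,0,0,1]]';  python3 -c "
from h import *
snap('side','s7.png'); snap('top','t7.png')
a=cv2.imread('pics/s7.png')[90:190,220:330]; b=cv2.imread('pics/t7.png')[100:200,130:240]
cv2.imwrite('pics/c7.png',cv2.resize(np.hstack([a,b]),None,fx=3.6,fy=3.6,interpolation=cv2.INTER_CUBIC))"
```

```text
t: 18.05
tcp_pos: [0.4552, -0.0936, 0.1014]
tool_rot: [0.002, 1.0, -0.001, 0.002]
force: [0.5, -0.1, -0.6]
finger_gap: 1.002
gripper_force: 0.0
```

View pics/c7.png

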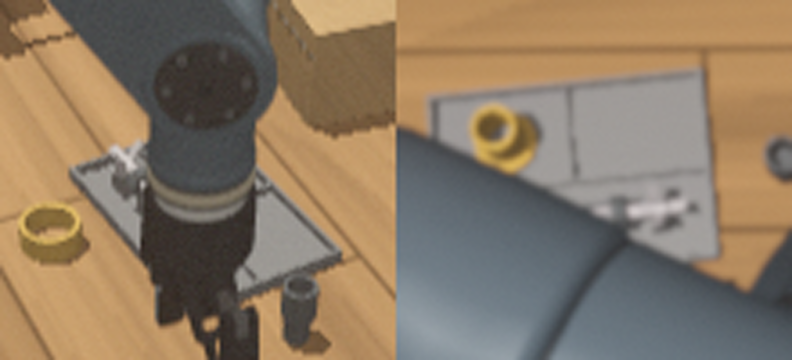

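The flanged bush stands upright in the +y compartment (right half, (500,135)). Now the cap.

```bash
python3 -m handwheel '[[-1,3,-30,0,0,0,1],[0,0,-30,0,0,0,1],[0,0,-25,0,0,0,1],[0,0,-10,0,0,0,1],[0,0,0,0,0,0,0],[0,0,0,0,0,0,0],[0,0,0,0,0,0,0],[0,0,0,0,0,0,0],[0,0,0,0,0,0,0],[0,0,0,0,0,0,0]]' 35; python3 -m handwheel '[[0,0,10,0,0,0,0],[0,0,20,0,0,0,0],[0,0,30,0,0,0,0],[0,0,30,0,0,0,0],[0,0,10,0,0,0,0],[0,0,0,0,0,0,0],[0,0,0,0,0,0,0],[0,0,0,0,0,0,0],[0,0,0,0,0,0,0],[0,0,0,0,0,0,0]]' 35;  python3 -c "
from h import *
snap('side','s8.png',4,(220,120,370,270))"
```

```text
t: 19.4
tcp_pos: [0.4542, -0.0875, 0.0054]
tool_rot: [-0.001, 1.0, -0.0, 0.001]
force: [0.2, 1.3, 6.7]
finger_gap: 0.568
gripper_force: 36.8
t: 20.65
tcp_pos: [0.4533, -0.0873, 0.1039]
tool_rot: [-0.001, 1.0, 0.0, -0.0]
force: [-0.4, 0.1, -2.1]
finger_gap: 0.568
gripper_force: 36.5
```

View pics/s8.png

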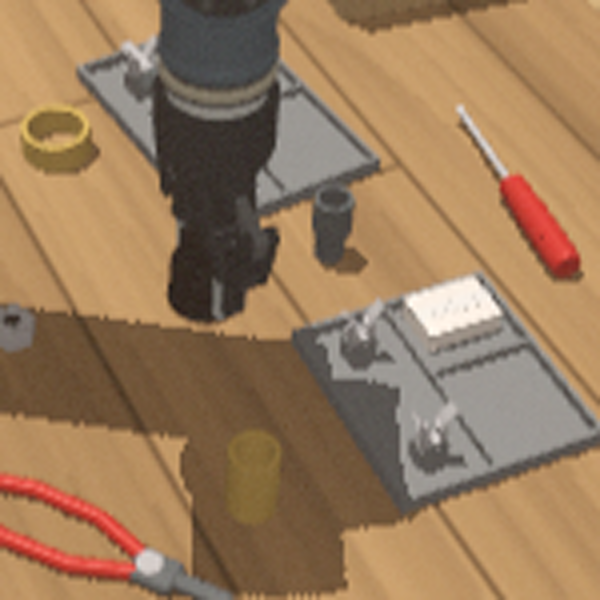

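The cap is in the grip at crop (205,285). It goes to the −y compartment at (638,121).

```bash
python3 -m handwheel '[[26.5,29.8,0,0,0,0.75,0],[26.5,29.8,0,0,0,0.75,0],[26.5,29.8,0,0,0,0.75,0],[26.5,29.8,0,0,0,0.75,0],[26.5,29.8,0,0,0,0.75,0],[26.5,29.8,0,0,0,0.75,0],[26.5,29.8,0,0,0,0.75,0],[0,0,-30,0,0,0,0],[0,0,-30,0,0,0,0],[0,0,-20,0,0,0,0]]'; python3 -m handwheel '[[0,0,-9,0,0,0,0],[0,0,-2.5,0,0,0,0],[0,0,-1.5,0,0,0,0],[0,0,0,0,0,0,0.72],[0,0,0,0,0,0,0.72],[0,0,0,0,0,0,0.72],[0,0,0,0,0,0,0.72],[0,0,15,0,0,0,0.72],[0,0,35,0,0,0,0.72],[0,0,50,0,0,0,1]]'
```

```text
t: 21.95
tcp_pos: [0.6379, 0.1214, 0.0225]
tool_rot: [-0.047, 0.999, 0.0, -0.001]
force: [-0.3, 0.3, -0.9]
finger_gap: 0.571
gripper_force: 36.5
t: 23.2
tcp_pos: [0.638, 0.1212, 0.1118]
tool_rot: [-0.046, 0.999, 0.0, -0.001]
force: [0.9, 0.3, 0.2]
finger_gap: 0.91
gripper_force: 0.0
```

```bash
python3 -m handwheel '[[-24.7,-39.1,0,0,0,-0.65,1],[-24.7,-39.1,0,0,0,-0.65,1],[-24.7,-39.1,0,0,0,-0.65,1],[-24.7,-39.1,0,0,0,-0.65,1],[-24.7,-39.1,0,0,0,-0.65,1],[-24.7,-39.1,0,0,0,-0.65,1],[-24.7,-39.1,0,0,0,-0.65,1],[-25,-39.1,0,0,0,-0.65,1],[0,0,-10,0,0,0,1],[0,0,0,0,0,0,1]]' 40;  python3 -c "
from h import *
snap('side','s9.png'); snap('top','t9.png')
a=cv2.imread('pics/s9.png')[90:190,220:330]; b=cv2.imread('pics/t9.png')[100:200,130:240]
cv2.imwrite('pics/c9.png',cv2.resize(np.hstack([a,b]),None,fx=3.6,fy=3.6,interpolation=cv2.INTER_CUBIC))"
```

```text
t: 24.45
tcp_pos: [0.4409, -0.1913, 0.1013]
tool_rot: [-0.001, 1.0, 0.0, -0.0]
force: [0.2, 0.3, 1.0]
finger_gap: 1.0
gripper_force: 0.0
```

View pics/c9.png

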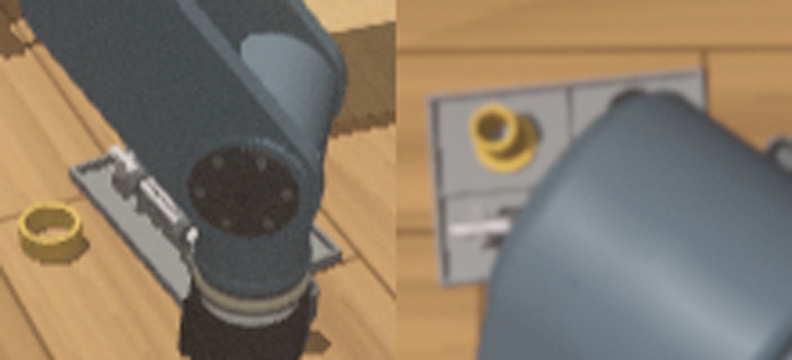

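That's 14 pictures viewed, so from here I'll check by mask and number only. Now the tall bush.

```bash
python3 -m handwheel '[[-1,0,-25,0,0,0,1],[0,0,-25,0,0,0,1],[0,0,-20,0,0,0,1],[0,0,-9,0,0,0,1],[0,0,0,0,0,0,0],[0,0,0,0,0,0,0],[0,0,0,0,0,0,0],[0,0,0,0,0,0,0],[0,0,0,0,0,0,0],[0,0,0,0,0,0,0]]' 40; python3 -m handwheel '[[0,0,10,0,0,0,0],[0,0,20,0,0,0,0],[0,0,30,0,0,0,0],[0,0,30,0,0,0,0],[0,0,10,0,0,0,0],[0,0,0,0,0,0,0],[0,0,0,0,0,0,0],[0,0,0,0,0,0,0],[0,0,0,0,0,0,0],[0,0,0,0,0,0,0]]' 40
```

```text
t: 25.8
tcp_pos: [0.4406, -0.1917, 0.0232]
tool_rot: [-0.001, 1.0, -0.0, 0.001]
force: [0.8, 1.7, 6.4]
finger_gap: 0.416
gripper_force: 40.0
t: 27.05
tcp_pos: [0.4399, -0.1914, 0.1219]
tool_rot: [-0.001, 1.0, 0.0, -0.0]
force: [-0.3, 0.6, -0.7]
finger_gap: 0.418
gripper_force: 40.4
```

```bash
python3 -m handwheel '[[41.2,-0.9,0,0,0,0,0],[41.2,-0.9,0,0,0,-0.4,0],[41.2,-0.9,0,0,0,0,0],[41.2,-0.9,0,0,0,0,0],[41.2,-0.9,0,0,0,0,0],[0,0,-30,0,0,0,0],[0,0,-30,0,0,0,0],[0,0,-22,0,0,0,0],[0,0,-8,0,0,0,0],[0,0,-2.5,0,0,0,0]]'; python3 -m handwheel '[[0,0,-2,0,0,0,0],[0,0,0,0,0,0,0],[0,0,0,0,0,0,0.65],[0,0,0,0,0,0,0.65],[0,0,0,0,0,0,0.65],[0,0,0,0,0,0,0.65],[0,0,15,0,0,0,0.65],[0,0,30,0,0,0,0.65],[0,0,40,0,0,0,1],[0,0,10,0,0,0,1]]'
```

```text
t: 28.3
tcp_pos: [0.6462, -0.1962, 0.0296]
tool_rot: [0.002, 1.0, -0.0, 0.0]
force: [-0.7, 0.2, -2.0]
finger_gap: 0.42
gripper_force: 40.4
t: 29.55
tcp_pos: [0.6483, -0.197, 0.1271]
tool_rot: [0.002, 1.0, -0.002, 0.003]
force: [0.4, 0.8, 0.6]
finger_gap: 0.997
gripper_force: 0.0
```

```bash
python3 -m handwheel '[[-32,-27,0,0,0,-2.2,1],[-32,-27,0,0,0,-2.2,1],[-32,-27,0,0,0,-2.2,1],[-32,-27,0,0,0,-2.2,1],[-32,-27,0,0,0,-2.2,1],[-32,-27,0,0,0,-2.2,1],[0,0,-20,0,0,0,1],[0,0,-20,0,0,0,1],[0,0,-20,0,0,0,1],[0,0,0,0,0,0,1]]' 80
python3 - <<'E'
from h import *
a=snap('top','t10.png'); S=cv2.cvtColor(a,cv2.COLOR_RGB2HSV)
# flanged, tall & cap, reamer pixels in trays
y=((S[...,0]>=18)&(S[...,0]<35)&(S[...,1]>130)).astype(np.uint8); y[:100]=0;y[240:]=0
n,l,st,c=cv2.connectedComponentsWithStats(y)
for i in range(1,n):
    if st[i,4]>30: print('yellow',c[i].round(1),st[i])
d=((S[...,2]<110)).astype(np.uint8); d[:100]=0;d[240:]=0
n,l,st,c=cv2.connectedComponentsWithStats(d)
for i in range(1,n):
    if 40<st[i,4]: print('dark',c[i].round(1),st[i])
for nm,P in(('flanged top',[.6272,.2329,.05]),('cap mid',[.638,.1212,.03]),('tall top',[.6462,-.1962,.062]),('wide',[.4547,.1983,.026])): print(nm,proj('top',P)[0].round(1))
E
```

```text
t: 30.8
tcp_pos: [0.4529, -0.3569, 0.0613]
tool_rot: [0.117, 0.993, 0.001, -0.002]
force: [0.6, 1.0, 0.4]
finger_gap: 0.999
gripper_force: 0.0
yellow [470.7 104.5] [453 100  36  12 315]
yellow [159.6 138.4] [152 130  16  17 183]
yellow [168.  195.5] [158 185  21  22 217]
dark [365.8 183.8] [ 275  109  161  131 2641]
dark [197.5 133.6] [188 125  20  19 281]
dark [238.4 143.9] [233 139  13  11  77]
dark [ 20.2 170.6] [  0 147  44  52 897]
dark [257.7 213.1] [227 185  60  55 847]
dark [487.  226.1] [467 223  45   6 143]
flanged top [156.1 135.3]
cap mid [195.7 133.2]
tall top [304.8 126.5]
wide [168.6 195.4]
```

```bash
python3 -m handwheel '[[0,0,-25,0,0,0,1],[0,0,-20,0,0,0,1],[0,0,-10,0,0,0,1],[0,0,-4,0,0,0,1],[0,0,0,0,0,0,0],[0,0,0,0,0,0,0],[0,0,0,0,0,0,0],[0,0,0,0,0,0,0],[0,0,0,0,0,0,0],[0,0,0,0,0,0,0]]' 80
python3 - <<'E'
from loc import *
for n,b in(('t10',(145,145,215,185)),('s4',(245,125,290,170))):
    im=cv2.imread(f'pics/{n}.png')[:,:,::-1] 
    if n=='s4': im=cv2.resize(im,None,fx=.2,fy=.2,interpolation=cv2.INTER_AREA); off=(220,90); b=(28,38,68,76)
    else: off=(0,0)
    h=cv2.cvtColor(np.ascontiguousarray(im),cv2.COLOR_RGB2HSV); m=(h[...,2]>175)&(h[...,1]<40); z=np.zeros_like(m); z[b[1]:b[3],b[0]:b[2]]=m[b[1]:b[3],b[0]:b[2]]
    p=np.argwhere(z)[:,::-1]+off; print(n,len(p)); print(p.tolist())
E
```

```text
t: 32.1
tcp_pos: [0.4543, -0.3582, 0.0045]
tool_rot: [0.117, 0.993, -0.0, 0.0]
force: [-1.4, 0.5, 6.0]
finger_gap: 0.147
gripper_force: 78.3
t10 140
[[209, 155], [199, 156], [200, 156], [201, 156], [202, 156], [203, 156], [204, 156], [206, 156], [207, 156], [208, 156], [209, 156], [195, 157], [196, 157], [197, 157], [198, 157], [199, 157], [200, 157], [201, 157], [202, 157], [203, 157], [204, 157], [205, 157], [206, 157], [207, 157], [208, 157], [209, 157], [183, 158], [184, 158], [185, 158], [186, 158], [187, 158], [188, 158], [195, 158], [196, 158], [197, 158], [198, 158], [199, 158], [200, 158], [201, 158], [202, 158], [203, 158], [204, 158], [205, 158], [206, 158], [207, 158], [208, 158], [176, 159], [177, 159], [178, 159], [179, 159], [180, 159], [181, 159], [182, 159], [183, 159], [184, 159], [185, 159], [186, 159], [187, 159], [195, 159], [196, 159], [197, 159], [198, 159], [199, 159], [200, 159], [201, 159], [202, 159], [203, 159], [167, 160], [168, 160], [169, 160], [170, 160], [171, 160], [177, 160], [178, 160], [179, 160], [183, 160], [184, 160], [185, 160], [186, 160], [1
[... 780 characters left out ...]
31], [252, 131], [253, 131], [257, 131], [251, 132], [252, 132], [253, 132], [254, 132], [256, 132], [253, 133], [254, 133], [255, 133], [256, 133], [254, 134], [255, 134], [256, 134], [255, 135], [256, 135], [255, 136], [256, 136], [257, 136], [260, 141], [260, 142], [261, 142], [261, 143], [262, 144], [265, 144], [263, 145], [264, 145], [266, 145], [264, 146], [267, 146], [265, 147], [268, 147], [266, 148], [267, 149], [268, 150], [280, 153], [273, 154], [274, 154], [279, 154], [272, 155], [273, 155], [274, 155], [275, 155], [279, 155], [274, 156], [275, 156], [276, 156], [277, 156], [278, 156], [275, 157], [276, 157], [277, 157], [278, 157], [276, 158], [277, 158], [277, 159], [278, 159]]
```

```bash
cat >> h.py <<'E'
def line3(tp,sp):
    """planes through camera centre & 2 px in each view -> 3D line point at y of mid, dir"""
    ns,ds=[],[]
    for n,p in(("top",tp),("side",sp)):
        a=ray(n,p,0.0); b=ray(n,p,0.2); C=b[0]; nn=np.cross(b[0]-a[0],b[1]-a[0]); nn/=np.linalg.norm(nn); ns.append(nn); ds.append(nn@a[0])
    d=np.cross(*ns); d/=np.linalg.norm(d); return np.array(ns),np.array(ds),d
def at(ns,ds,y,ax=1):
    return np.linalg.solve(np.vstack([ns,np.eye(3)[ax]]),np.r_[ds,y])
E
python3 - <<'E'
from loc import *
ns,ds,d=line3([(152,162.8),(203,157.3)],[(253,132.8),(275.8,157)])
for y in(.24,.17,.10): print(mm(at(ns,ds,y)))
print(d, mm(ray('top',[(144.2,163.5),(209.8,156.6)],.032)), mm(ray('top',[(144.2,163.5),(209.8,156.6)],.050)))
E
python3 -m handwheel '[[0,0,5,0,0,0,0],[0,0,15,0,0,0,0],[0,0,25,0,0,0,0],[0,0,30,0,0,0,0],[0,0,30,0,0,0,0],[0,0,0,0,0,0,0],[0,0,0,0,0,0,0],[0,0,0,0,0,0,0],[0,0,0,0,0,0,0],[0,0,0,0,0,0,0]]' 80;python3 - <<'E'
from loc import *
im=snap('side','s11.png'); tc=manip.sense()['tcp_pos']; print(tc)
h=cv2.cvtColor(im,cv2.COLOR_RGB2HSV)
e=proj('side',[tc+[.072*np.cos(np.radians(-13.6)),.072*np.sin(np.radians(-13.6)),.007],tc-[.072*np.cos(np.radians(-13.6)),.072*np.sin(np.radians(-13.6)),-.007]]); print(e)
m=(h[...,1]<60)&(h[...,2]>95)
x0,y0=(e.min(0)-14).astype(int); x1,y1=(e.max(0)+14).astype(int)
for r in m[y0:y1,x0:x1]: print(''.join('#' if v else '.' for v in r))
print(x0,y0)
E
```

```text
[549.6 240.   37.5]
[556.4 170.   38.9]
[563.2 100.   40.3]
[ 0.09667472 -0.99511596  0.01995564] [[548.2 270.2  32. ]
 [567.1  78.9  32. ]] [[544.6 265.3  50. ]
 [563.2  76.7  50. ]]
t: 33.35
tcp_pos: [0.4538, -0.3578, 0.1081]
tool_rot: [0.117, 0.993, 0.0, -0.0]
force: [0.7, 0.0, -0.8]
finger_gap: 0.146
gripper_force: 78.2
[ 0.45392998 -0.35788369  0.10827653]
[[353.42706814 262.38689515]
 [292.0815104  272.25052995]]
.........................................................................................
.........................................................................................
.........................................................................................
.........................................................................................
.........................................................................................
.........................................................................................
.........................................................................................
.........................................##....
[... 2050 characters left out ...]
..............................................................
.........................................................................................
.........................................................................................
.........................................................................................
.........................................................................................
.........................................................................................
.........................................................................................
.........................................................................................
278 248
```

Short reamer is held level and centred, ends at about (291,271) and (353,262) in the side image. Moving it over the small tray's clips.

```bash
python3 -m handwheel '[[14.2,24.7,0,0,0,-9.6,0],[14.2,24.7,0,0,0,-9.6,0],[14.2,24.7,0,0,0,-9.6,0],[14.2,24.7,0,0,0,-9.6,0],[14.1,24.8,0,0,0,-9.6,0],[14.1,24.8,0,0,0,-9.6,0],[14.1,24.8,0,0,0,-9.6,0],[14.1,24.8,0,0,0,-9.7,0],[0,0,-20,0,0,0,0],[0,0,-20,0,0,0,0]]' 120; python3 -m handwheel '[[0,0,-10,0,0,0,0],[0,0,-5,0,0,0,0],[0,0,-4,0,0,0,0],[0,0,-3,0,0,0,0],[0,0,-3,0,0,0,0],[0,0,-3,0,0,0,0],[0,0,-2,0,0,0,0],[0,0,0,0,0,0,0],[0,0,0,0,0,0,0],[0,0,0,0,0,0,0]]' 120
```

```text
t: 34.65
tcp_pos: [0.5678, -0.1595, 0.0685]
tool_rot: [0.709, 0.705, 0.0, 0.0]
force: [-1.2, -0.3, -0.8]
finger_gap: 0.134
gripper_force: 118.3
t: 35.9
tcp_pos: [0.5671, -0.16, 0.0388]
tool_rot: [0.709, 0.705, -0.0, -0.0]
force: [-1.4, -0.2, -0.5]
finger_gap: 0.135
gripper_force: 118.4
```

```bash
python3 -m handwheel '[[0,0,-2,0,0,0,0],[0,0,-2,0,0,0,0],[0,0,-2,0,0,0,0],[0,0,-2,0,0,0,0],[0,0,-2,0,0,0,0],[0,0,-1,0,0,0,0],[0,0,0,0,0,0,0],[0,0,0,0,0,0,0],[0,0,0,0,0,0,0],[0,0,0,0,0,0,0]]' 120; python3 -m handwheel '[[0,0,-1,0,0,0,0],[0,0,-1,0,0,0,0],[0,0,-1,0,0,0,0],[0,0,-1,0,0,0,0],[0,0,0,0,0,0,0],[0,0,0,0,0,0,0],[0,0,0,0,0,0,0],[0,0,0,0,0,0,0],[0,0,0,0,0,0,0],[0,0,0,0,0,0,0]]' 120
```

```text
t: 37.15
tcp_pos: [0.5669, -0.1598, 0.0273]
tool_rot: [0.709, 0.705, -0.0, -0.001]
force: [-1.8, 1.0, -8.8]
finger_gap: 0.13
gripper_force: 118.0
t: 38.4
tcp_pos: [0.5676, -0.1601, 0.0264]
tool_rot: [0.709, 0.705, 0.0, 0.001]
force: [-5.2, 0.9, 11.9]
finger_gap: 0.133
gripper_force: 119.7
```

Snapped: it was pulled down at −8.8 N, then hit a hard stop with the axis at about 32 mm. Releasing and retreating.

```bash
python3 -m handwheel '[[0,0,2,0,0,0,0],[0,0,0,0,0,0,0.45],[0,0,0,0,0,0,0.45],[0,0,0,0,0,0,0.45],[0,0,0,0,0,0,0.45],[0,0,20,0,0,0,0.45],[0,0,40,0,0,0,0.45],[0,0,60,0,0,0,0.2],[-50,0,20,0,0,0,0],[-60,0,0,0,0,0,0]]' 40; python3 -m handwheel '[[-30,-50,0,0,0,0,0],[0,-60,0,0,0,0,0],[0,-60,0,0,0,0,0],[0,-60,0,0,0,0,0],[0,-50,0,0,0,0,0],[0,0,0,0,0,0,0],[0,0,0,0,0,0,0],[0,0,0,0,0,0,0],[0,0,0,0,0,0,0],[0,0,0,0,0,0,0]]' 40
python3 - <<'E'
from loc import *
t=snap('top','t12.png'); s=snap('side','s12.png')
A={'L':((596.5,174),5.2,96),'S':((609,-160),-.4,73)}
for k,(c,yaw,hl) in A.items():
    a=np.radians(yaw);R=np.array([[np.cos(a),-np.sin(a)],[np.sin(a),np.cos(a)]])
    for n,im in(('top',t),('side',s)):
        h=cv2.cvtColor(im,cv2.COLOR_RGB2HSV); e=proj(n,[np.r_[np.array(c)+R@[-42,y],35]/1000 for y in(hl,-hl)])
        x0,y0=(e.min(0)-8).astype(int); x1,y1=(e.max(0)+8).astype(int); print(k,n,'origin',x0,y0,'pred ends',(e-[x0,y0]).round(1).tolist())
        V=h[...,2];Sa=h[...,1]
        for r,q in zip(V[y0:y1,x0:x1],Sa[y0:y1,x0:x1]): print(''.join('~' if b>60 else ('#' if v>172 else '+' if v>150 else '.' if v>90 else '-') for v,b in zip(r,q)))
E
```

```text
t: 39.65
tcp_pos: [0.4585, -0.1613, 0.168]
tool_rot: [0.709, 0.705, 0.001, 0.004]
force: [-0.2, -0.8, -0.5]
finger_gap: -0.002
gripper_force: 0.0
t: 40.9
tcp_pos: [0.4276, -0.4393, 0.166]
tool_rot: [0.709, 0.705, 0.0, -0.0]
force: [-0.5, 0.5, -0.6]
finger_gap: -0.002
gripper_force: 0.0
L top origin 137 149 pred ends [[8.4, 15.0], [74.1, 8.6]]
~~~+..++++++++++++++++++++++++++++++++++++...+++++............+......+++++++++++.~
~~~+..++++++++++++++++++++++++++++++++++.................+++++++++++++++++++++++.~
~~~+..++++++++++++++++++++++++.............+..++++++++++++++++++++++++++++++++++.~
~~~+..++++++++++++++..............++++++++++++++++++++++++++++++#+++....++++++++.~
~~~~...+++..............+++++++++++++++++++++++++++++++++++++++##++.....+++++++++~
~~~~.........+++++++++++++++++++++++++++++++++++++++......+++++++++.....+++++++++.
~~~~....+++++++++++++++++++++++++++++++++++++++++++..........+++++++.+++##+++++++.
~~~~...++++++++++++++++++++++++++++++++++++++.....+........+++############...++++.
~~~~...++++++++#++++++........++++++....+++++++++++++....+###############+....+++.
~~~~...+
[... 6190 characters left out ...]
####-....---
~~~~~~~~..+#++++++++++...-########....----
~~~~~~~~...+##++#+#++++...++####.+.-...---
~~~~~~~~~..+#+++#++++++...+.+###-##.....--
~~~~~~~~~~..+##+++++#+++..+..+#.-##.-...--
~~~~~~~~~~~..+###++++#+...+....--.+.-...--
~~~~~~~~~~~..+#++++##+#+..+....--.##-.----
~~~~~~~~~~~~..++++#++##+......---..##-----
~~~~~~~~~~~~...+++++++#+......---..##.----
~~~~~~~~~~~~~..+++#+#+++......----..##----
~~~~~~~~~~~~~~..+#+##++++....-----..+##---
~~~~~~~~~~~~~~...++++++++....-----...+##--
~~~~~~~~~~~~~~~..+++#++#++...------..++#.-
~~~~~~~~~~~~~~~~..++####+++..------....+..
~~~~~~~~~~~~~~~~..++++++++++.-------......
~~~~~~~~~~~~~~~~~..+++++++++.-------......
~~~~~~~~~~~~~~~~~...#+++++++.--------..-..
```

Both reamers show the same offsets from their predicted seated positions, and the short one clearly snapped. I'll check the tall bush, cap and wide bush by mask.

Run:
```python
from loc import *
for n in('top','side'):
    im=cv2.imread(f"pics/{n[0]}12.png")[:,:,::-1].copy(); h=cv2.cvtColor(im,cv2.COLOR_RGB2HSV)
    for nm,P,r in(('tall',[.6462,-.1962,.035],16),('flanged',[.6272,.2329,.025],16),('wide',[.456,.199,.013],16),('cap',[.638,.1212,.025],14)):
        u,v=proj(n,P)[0].astype(int); w=h[v-r:v+r,u-r:u+r]
        m=(w[...,2]<95) if nm=='cap' else (w[...,0]>=16)&(w[...,0]<35)&(w[...,1]>105)
        q=np.argwhere(m); print(n,nm,'pred',u,v,'n',len(q),'mean',(q.mean(0)[::-1]+[u-r,v-r]).round(1) if len(q) else '','ext',np.ptp(q,axis=0)[::-1] if len(q) else '', 'medianHSV',np.median(w.reshape(-1,3),0))
```

```text
top tall pred 303 129 n 203 mean [303.9 123.4] ext [31 23] medianHSV [ 13.  13. 155.]
top flanged pred 158 137 n 296 mean [157.9 134.4] ext [30 26] medianHSV [ 14.  24. 161.]
top wide pred 169 195 n 921 mean [168.8 195.1] ext [31 31] medianHSV [ 16. 126. 189.]
top cap pred 195 133 n 248 mean [197.5 133.4] ext [18 17] medianHSV [ 11.  19. 143.]
side tall pred 349 215 n 0 mean  ext  medianHSV [18. 25. 61.]
side flanged pred 276 133 n 15 mean [260.7 123.7] ext [2 7] medianHSV [100.  19.  85.]
side wide pred 234 155 n 929 mean [232.4 155.4] ext [31 31] medianHSV [ 17. 113. 210.]
side cap pred 294 151 n 775 mean [293.4 150.6] ext [27 27] medianHSV [99. 25. 84.]
```

Run:
```python
from loc import *
h=cv2.cvtColor(cv2.imread("pics/t12.png"),cv2.COLOR_BGR2HSV)[114:148,286:322]
for r in h: print(''.join('#' if 17<=a<35 and b>100 and c>60 else '.' if b<60 else '~' for a,b,c in r))
print(proj('top',[[.6462,-.1962,.062],[.6462,-.1962,.004]])-[286,114])
```

```text
~~~~~~~~~~~~~~~~~~~~~~~~~~~~~~~~~~~~
~~~~~~~~~~~~~~~~~~~~~~~~~~~~~~~~~~~~
~~~~~~~~~~~~~~~~~~~~~~~~~~~~~~~~~~~~
........~~...~~~~~~~~~~~~~~~~~~~~~~~
..................................~~
..................................~~
...................~~.............~~
................~~~##~~...........~~
...............~#######~~.........~~
..............~#########~.........~~
..............~##########~........~~
.............~############........~~
.............~############~.......~~
.............~###~~~######~.......~~
.............####...~#####~.......~~
.............####~...~####~.......~~
.............#####...~####........~~
............~######~~####~........~~
............~###########~.........~~
.............##########~..........~~
.............~#########...........~~
..............#######~............~~
...............~####~.............~~
................~~~...............~~
...................................~
...................................~
...................................~
..................................~~
..................................~~
...................................~
...................................~
....................................
....................................
....................................
[[18.76551459 12.48982389]
 [16.9586801  17.8945025 ]]
```

The tall bush blob spans the rows predicted for an upright bush at its place, and the wide bush is unmoved. Handing in.

```bash
python3 -c "
from station import manip
print(manip.sense()['t'],manip.sign_off())"
```

```text
the job is handed in; nothing more can be done
41.0 None
```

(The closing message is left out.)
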